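Clip the cuvette-rack plate into the shaker

ROBOT

A 6-joint arm with a two-finger parallel gripper is mounted at the origin on the work surface. World frame = base frame: x ahead of the robot, y to its left, z up, the work surface at z = 0. Lengths are in m, angles in rad, forces in N, time in s.
With the tool pointing down it reaches from about 0.35 to 0.975 m from the base axis. Payload 4.9 kg.
Tool frame: the origin (TCP) lies at the very end of the fingers, on their centre line; the grasp point (between the pads) lies 19 mm behind it; z points along the fingers, y is the line along which they close (so a half turn about z gives the same grasp; the last joint's range is limited). The gripper opens to 85 mm and grips with 20 to 120 N. Pads are 22 mm wide; open, the fingers measure 114 mm over their backs; the gripper's body (76 mm by 85 mm) begins 54 mm behind the grasp point. The pads swing forward as they close: fully open they stand 13 mm farther back than shut.
Start: joints at [1.007, 0.053, 1.613, -0, 1.476, -0.119], TCP at [0.269, 0.564, 0.231] pointing down, gripper open.
Joint ranges: [-3.01, 3.01], [-1.01, 2.22], [0.06, 2.58], [-1.02, 4.17], [0.09, 2.62], [-3.14, 3.14]. Speed limits (rad/s): [2.57, 2.57, 3.14, 3.14, 3.14, 3.14].

INTERFACE

Orientations are given as a rotation vector (axis times angle).
In Python, from station import ctrl gives the robot as it stands. The module is installed in compiled form; this text tells all that it offers.
- The arm moves only by the tool jog_arm, never from a script. Its argument "steps" is a list of rows, each an object with "delta_rot": the turn, a rotation vector about the tool's x, y, z in degrees, a list of three; "linear": the shift along the tool's x, y, z in m, a list of three; "grip": the finger opening in m, from 0 to 0.0854. In form: [{"delta_rot": [rx, ry, rz], "linear": [x, y, z], "grip": grip}, ...]. A call has 1 to 10 rows; each row shifts and turns the commanded pose from where the row before left it, along the tool's axes as they then stand; what a row does not reach is not made up. A row lasts 1/10 s, in which the tool goes at most 50 mm and 8.59 degrees, less where a joint would pass 70% of its speed; a pose out of reach is approached as far as the arm can. A call with a gripper value outside its range is refused whole. The fingers move at their own pace and stop on an object; "newtons" is the grip in N (left out, the last holds). Time passes only in rows, so rows that do not move let the fingers close. It gives the time, the measured TCP pose, the force, the opening and the grip force at its end, in the units of the state.
- ctrl.get_obs(): the state, without advancing time (a new reading comes with each control period).
- ctrl.get_image(name): name is "scene" or "top" or "wrist"; returns (picture, depth): 480x640x3 uint8, red, green, blue; 480x640 float32, m along the optical axis (not along the pixel's ray), 0 where there is no reading.
- ctrl.camera_info(name): a dict with "camera_matrix" (3x3 intrinsics, pixels), "R" (3x3) and "t" (3): a world point X has camera coordinates R X + t; the wrist camera has in their place "T_tool_cam" (4x4, takes a point from camera to tool coordinates, whose origin is the TCP and whose axes are the flange's). Camera axes: x right, y down, z forward; pixel columns grow to the right and rows downward; lengths in m; the calibration is good to about 2 mm. A picture is of the moment at which its call begins: read the wrist's pose just before it. camera_info takes no time and is no camera call.
- ctrl.finish_job(): hands the job in; it is judged then, once.
The state is a dict: "t": time; "q": joint angles; "dq": joint speeds; "effort": joint torques, N m; "tool_pos": TCP position; "tool_rot": TCP orientation; "contact_force": force on the tool from outside, world axes, zero at the start; "wrist_torque": the same for the moment, N m; "opening": finger opening in m; "grip_force": force on a finger pad.
Only numpy, scipy, OpenCV 4.12 (cv2) and the standard library are available. Lean on these libraries where they do the work, as an engineer would, in place of code of your own. Each camera call takes 0.05 s, during which the arm holds its last target. There are 200 camera calls.

TASK

Pick up the white rack plate by its upright fin and slide it straight down into the carrier on top of the shaker, one ear in each of the two clip-lined slots (either way round), until it lies flat on the carrier's floor, then let go. The carrier is sprung: press steadily but gently, it gives as you push and must never be driven past three quarters of its travel. Leave the beaker, the burner and the matchbox alone.

Things in the scene. Friction and masses are not known exactly. Their poses are not given: they have to be found in the camera images.
- plate_grip (a point): Centre of the upright grip fin in the middle of the loose white plastic plate (0.14 to 0.28 kg, lying flat). The fin is 14 mm thick along the plate's x, 44 long along y; its top is 55 mm, this point 36 mm above the plate's underside. z up.
- plate_base (a point): Centre of the plate's underside, same axes. Plate: 64 (x) x 100 (y) x 10 mm thick, two rows of square windows; at the middle of each short end an ear, 24 wide along x, 10 thick, reaching to 64 mm from the centre along y.
- seat (a point): Centre of the floor (upper face) of the aluminium carrier on the shaker (white housing 170 x 190 x 60 mm); 90 mm above the bench at rest, moves with the carrier. z up, y along the line through both slots. The plate is home with plate_base on this point and its y along this y, either way round. The posts leave the 100 mm plate 2 mm play at each end.
- slot (a point): Foot of one slot, on the carrier's floor, 58 mm from seat along its y; the other is opposite. Two posts, 40 mm apart along x, 32 high, hold two spring clips facing each other: 30 mm apart at their tops (29 mm up), closing to 22 mm at 14 mm up and below, so the 24 mm ear spreads them. Pushing both ears past the slopes takes 9 to 16 N, sliding on down 7 to 13 N.
- carrier (a joint): How far the sprung carrier is pushed down from rest, m: 0 at rest, end stop at 0.024. It begins to give at about 4 N of load (push plus plate weight) and sinks 1 mm more per 1 N. Pushing the plate in thus lowers carrier, seat and slots by several mm; they come back up when let go.
- beaker: Bystander: glass beaker 70 mm across, 90 mm high; origin at the centre of its underside.
- burner: Bystander: gas burner, foot 76 mm across, 145 mm high; origin at the centre of its underside.
- matchbox: Bystander: box 65 x 110 x 30 mm; origin at the centre of its underside.

How it is judged:
On the way:
1. the plate is lifted clear of the bench (height (world z) of plate_base above 0.05 m), for 0.2 s.
At the end, for the whole second after the job is handed in: The plate lies on the carrier's floor with an ear in each slot: underside within 2 mm of the floor and within 1.7 degrees of flat, centred within 4 mm, lined up with the slots; released, the carrier back up and at rest (z of plate_base in the frame of seat between -0.003 and 0.002 m and horizontal distance between plate_base and seat below 0.004 m and angle between the z axis of plate_base and the z axis of seat, either way round below 0.03 rad and angle between the y axis of plate_base and the y axis of seat, either way round below 0.1 rad and value of joint carrier below 0.004 m and velocity of joint carrier below 0.02 m/s); the robot touches nothing.
It fails at once if the sprung carrier is pushed down more than 18 mm (about 20 N), three quarters of its travel (value of joint carrier above 0.018 m).
It fails at once if the beaker is knocked or moved more than 20 mm (distance of beaker from where it was at the start of the episode above 0.02 m or angle between beaker's own z axis and vertical above 0.4 rad).
It fails at once if the burner is knocked or moved more than 20 mm (distance of burner from where it was at the start of the episode above 0.02 m or angle between burner's own z axis and vertical above 0.4 rad).
It fails at once if the matchbox is moved more than 20 mm (distance of matchbox from where it was at the start of the episode above 0.02 m).
It also fails if it takes over 69 s, if anything falls off the work surface, if the arm or the gripper's body presses on something with over 40 N, if the wrist force passes 120 N, or if a joint passes its speed limit or range.

## Working session

There is one attempt and no reset: what is moved stays moved. The work goes in short steps, Python scripts to look and compute and a tool call to move; the robot and the scene stay as the last step left them, time stands still between calls to the robot, and variables do not carry over. Pictures are saved under pics/ and viewed, at most 10 in all, crops included, and the job is handed in when it is done.

Besides the shell and the picture viewer there is one more tool, called after "Request:" as a command line: name --argument value ..., lists and objects as JSON in quotes. jog_arm: Moves the arm, as the interface text tells. Its arguments: {"type":"object","properties":{"steps":{"type":"array"},"newtons":{"type":"number"}},"required":["steps"]}

```bash
mkdir -p pics; cat > h.py <<'E'
import numpy as np, cv2
from scipy.spatial.transform import Rotation as R
from station import ctrl
def grab(n):
    o=ctrl.get_obs(); im,d=ctrl.get_image(n); c=ctrl.camera_info(n); K=np.array(c["camera_matrix"])
    if n=="wrist":
        T=np.eye(4);T[:3,:3]=R.from_rotvec(o["tool_rot"]).as_matrix();T[:3,3]=o["tool_pos"]
        W=T@np.array(c["T_tool_cam"])
    else:
        W=np.eye(4);W[:3,:3]=np.array(c["R"]).T;W[:3,3]=-W[:3,:3]@np.array(c["t"])
    return im,d,K,W,o
def cloud(d,K,W):
    v,u=np.mgrid[:480,:640]; p=np.stack([(u-K[0,2])/K[0,0]*d,(v-K[1,2])/K[1,1]*d,d],-1)
    P=p@W[:3,:3].T+W[:3,3]; P[d==0]=np.nan; return P
def ray(u,v,z,K,W):
    r=W[:3,:3]@np.array([(u-K[0,2])/K[0,0],(v-K[1,2])/K[1,1],1]); return W[:3,3]+r*(z-W[2,3])/r[2]
def save(n,im): cv2.imwrite("pics/"+n,im[:,:,::-1])
E
python3 - <<'E'
from h import *
for n in("top","scene"):
    im,d,K,W,o=grab(n); save(n+"0.png",im); np.savez(n+"0.npz",im=im,d=d,K=K,W=W); print(n,W.round(3).tolist(),K[0,0])
print(o)
E
```

```text
top [[-0.008, -0.997, 0.082, 0.478], [-1.0, 0.007, -0.012, 0.017], [0.011, -0.082, -0.997, 1.409], [0.0, 0.0, 0.0, 1.0]] 575.7726647996682
scene [[-0.829, 0.399, -0.391, 1.237], [0.559, 0.592, -0.581, 0.944], [-0.0, -0.7, -0.714, 1.233], [0.0, 0.0, 0.0, 1.0]] 599.6234683360293
{'t': 0.05, 'q': array([ 1.00703154e+00,  5.33470736e-02,  1.61428546e+00,  4.21431329e-05,
        1.47601630e+00, -1.18978510e-01]), 'dq': array([ 0.00045965,  0.0016695 , -0.0015479 ,  0.00044551, -0.00016263,
       -0.00064237]), 'effort': array([-4.27138102e-04, -3.95177579e+01, -3.71658146e+01, -1.66431528e-04,
        4.06243256e-03, -1.62490232e-05]), 'tool_pos': array([0.26855746, 0.56367034, 0.23007419]), 'tool_rot': array([-6.92768974e-01, -3.06350999e+00,  3.02071577e-03]), 'contact_force': array([ 0.66680323, -0.30321328, -0.38379868]), 'wrist_torque': array([ 0.0187976 ,  0.00659427, -0.02027184]), 'grip_force': 0.0, 'opening': 0.08542313851659848}
```

View pics/top0.png

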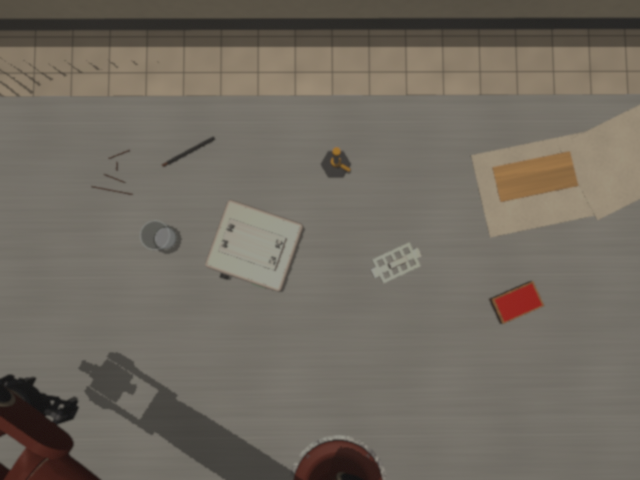

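View pics/scene0.png

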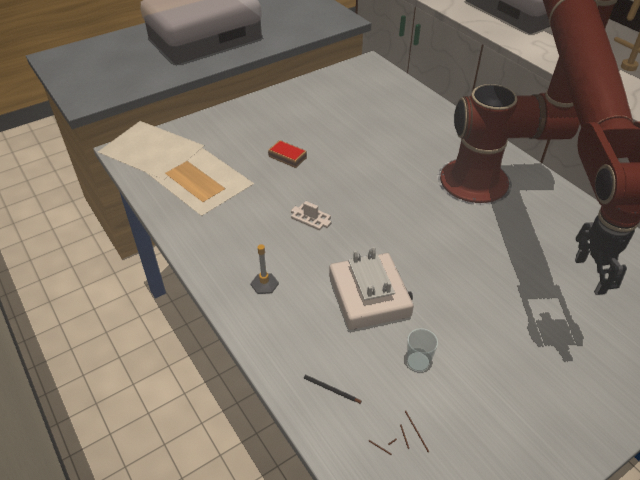

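The top view shows the plate at about (397,262), its ears along a line rising to the right. The shaker is at (255,246), with post pairs near (227,235) and (276,252). The beaker is at (160,237), the burner at (337,163) and the matchbox at (517,302).

```bash
python3 - <<'E'
from h import *
z=np.load("top0.npz"); im,d,K,W=z["im"],z["d"],z["K"],z["W"]; P=cloud(d,K,W)
def box(u0,u1,v0,v1,zp):
    m=np.zeros((480,640),bool); m[v0:v1,u0:u1]=True
    b=(im.min(2)>165)&m; u=np.argwhere(b)[:,::-1].astype(np.float32)
    n,l,s=cv2.connectedComponentsWithStats(b.astype(np.uint8))[:3]
    k=1+s[1:,4].argmax(); u=np.argwhere(l==k)[:,::-1].astype(np.float32)
    r=cv2.minAreaRect(u); pts=np.array([ray(*c,zp,K,W)[:2] for c in cv2.boxPoints(r)])
    print(len(u),"centre",pts.mean(0).round(4),"sides",np.linalg.norm(np.diff(pts,axis=0),axis=1).round(4),"angs",[round(float(np.degrees(np.arctan2(*e[::-1]))),1) for e in np.diff(pts,axis=0)],"zmed",np.nanmedian(P[l==k][:,2]).round(4))
box(360,435,232,295,.010)
box(195,315,190,300,.06)
for n,(u,v) in dict(p1=(230,226),p2=(225,243),p3=(279,243),p4=(273,261),slotA=(227,235),slotB=(276,252)).items(): print(n,ray(u,v,.12,K,W).round(4),P[v,u].round(3))
for n,(u,v) in dict(beaker=(160,237),burner=(337,163),mb=(517,302)).items(): print(n,ray(u,v,.02,K,W).round(3))
E
```

```text
Traceback (most recent call last):
ValueError: attempt to get argmax of an empty sequence
```

```bash
python3 - <<'E'
from h import *
z=np.load("top0.npz"); im,d,K,W=z["im"],z["d"],z["K"],z["W"]; P=cloud(d,K,W)
def box(u0,u1,v0,v1,zp):
    m=np.zeros((480,640),np.uint8); m[v0:v1,u0:u1]=1
    t,_=cv2.threshold(im.min(2)[v0:v1,u0:u1].copy(),0,255,cv2.THRESH_OTSU)
    b=((im.min(2)>t)&(m>0)).astype(np.uint8)
    n,l,s=cv2.connectedComponentsWithStats(b)[:3]
    k=1+s[1:,4].argmax(); u=np.argwhere(l==k)[:,::-1].astype(np.float32)
    r=cv2.minAreaRect(u); pts=np.array([ray(*c,zp,K,W)[:2] for c in cv2.boxPoints(r)])
    print(t,len(u),"centre",pts.mean(0).round(4),"sides",np.linalg.norm(np.diff(pts,axis=0),axis=1).round(4),"angs",[round(float(np.degrees(np.arctan2(*e[::-1]))),1) for e in np.diff(pts,axis=0)],"zmed",np.nanmedian(P[l==k][:,2]).round(4))
box(360,435,232,295,.010)
box(195,315,190,300,.06)
f=(P[...,2]>.03)&(P[...,2]<.07); f[:, :360]=0; f[:,435:]=0; f[:232]=0; f[295:]=0
print("fin",f.sum(),np.nanmedian(P[f],0).round(4) if f.any() else "")
for n,(u,v) in dict(p1=(230,226),p2=(225,243),p3=(279,243),p4=(273,261),slotA=(227,235),slotB=(276,252)).items(): print(n,ray(u,v,.12,K,W).round(4),P[v,u].round(3))
for n,(u,v) in dict(beaker=(160,237),burner=(337,163),mb=(517,302)).items(): print(n,ray(u,v,.02,K,W).round(3))
E
```

```text
119.0 875 centre [ 0.5294 -0.146 ] sides [0.1272 0.066  0.1267] angs [-65.5, -156.0, 114.4] zmed 0.0103
121.0 4902 centre [0.5715 0.1944] sides [0.1608 0.1814 0.1604] angs [-18.6, -109.6, 160.7] zmed 0.0623
fin 117 [ 0.5285 -0.143   0.0548]
p1 [0.6096 0.239  0.12  ] [0.61  0.24  0.115]
p2 [0.5714 0.2499 0.12  ] [0.573 0.253 0.102]
p3 [0.5705 0.129  0.12  ] [0.57  0.129 0.121]
p4 [0.5303 0.1424 0.12  ] [0.53  0.142 0.121]
slotA [0.5894 0.2455 0.12  ] [0.592 0.251 0.09 ]
slotB [0.5504 0.1357 0.12  ] [0.552 0.138 0.093]
beaker [0.594 0.425 0.02 ]
burner [ 0.773 -0.004  0.02 ]
mb [ 0.431 -0.435  0.02 ]
```

The plate measures about 127 x 66 mm, as it should. It is centred at (0.529, -0.145) with its y at 114.5°, and the fin top is at 0.055. The seat is near (0.570, 0.190) with its y at 70.4°, and the post tops are at 0.121. I'm moving above the plate.

Request:
jog_arm --steps '[{"delta_rot":[0,0,0],"linear":[-0.033,-0.033,0],"grip":0.085},{"delta_rot":[0,0,0],"linear":[-0.034,-0.033,0],"grip":0.085},{"delta_rot":[0,0,0],"linear":[-0.034,-0.033,0],"grip":0.085},{"delta_rot":[0,0,0],"linear":[-0.034,-0.033,0],"grip":0.085},{"delta_rot":[0,0,0],"linear":[-0.034,-0.033,0],"grip":0.085},{"delta_rot":[0,0,0],"linear":[-0.034,-0.033,0],"grip":0.085},{"delta_rot":[0,0,0],"linear":[-0.034,-0.033,0],"grip":0.085},{"delta_rot":[0,0,0],"linear":[-0.034,-0.033,0],"grip":0.085},{"delta_rot":[0,0,0],"linear":[-0.034,-0.033,0],"grip":0.085},{"delta_rot":[0,0,0],"linear":[-0.034,-0.033,0],"grip":0.085}]'

```text
t: 1.1
tool_pos: [0.4329, 0.1186, 0.231]
tool_rot: [0.693, 3.064, 0.0]
contact_force: [1.2, -0.1, -0.4]
opening: 0.0849
grip_force: 0.0
```

Request:
jog_arm --steps '[{"delta_rot":[0,0,0],"linear":[-0.034,-0.033,0],"grip":0.085},{"delta_rot":[0,0,0],"linear":[-0.034,-0.033,0],"grip":0.085},{"delta_rot":[0,0,0],"linear":[-0.034,-0.033,0],"grip":0.085},{"delta_rot":[0,0,0],"linear":[-0.034,-0.033,0],"grip":0.085},{"delta_rot":[0,0,8],"linear":[0,0,0],"grip":0.085},{"delta_rot":[0,0,8],"linear":[0,0,0],"grip":0.085},{"delta_rot":[0,0,8],"linear":[0,0,0],"grip":0.085},{"delta_rot":[0,0,8],"linear":[0,0,0],"grip":0.085},{"delta_rot":[0,0,8],"linear":[0,0,0],"grip":0.085},{"delta_rot":[0,0,0],"linear":[0,0,0],"grip":0.085}]'

```text
t: 2.1
tool_pos: [0.4986, -0.0572, 0.2308]
tool_rot: [-1.698, -2.642, 0.0]
contact_force: [0.1, 0.4, 0.5]
opening: 0.0853
grip_force: 0.0
```

```bash
cat >> h.py <<'E'
def ax(o):
    M=R.from_rotvec(o["tool_rot"]).as_matrix(); return M, np.degrees(np.arctan2(M[1,1],M[0,1]))
def totool(o,dw): return (ax(o)[0].T@np.array(dw)).round(4)
E
python3 - <<'E'
from h import *
im,d,K,W,o=grab("wrist"); save("w0.png",im); P=cloud(d,K,W); np.savez("w0.npz",im=im,P=P)
print(o["tool_pos"],ax(o)[1],W.round(3).tolist())
z=P[...,2]; near=(abs(P[...,0]-.529)<.06)&(abs(P[...,1]+.145)<.07)
for lo,hi in((.045,.065),(.006,.02)):
    m=(near&(z>lo)&(z<hi)).astype(np.uint8); pts=P[m>0]
    if len(pts)<10: print(lo,len(pts)); continue
    r=cv2.minAreaRect((pts[:,:2]*1000).astype(np.float32)); print(lo,len(pts),np.median(pts,0).round(4),r)
E
```

```text
[ 0.49858541 -0.0572174   0.23075288] 24.525893246889012 [[0.91, 0.399, 0.115, 0.469], [0.415, -0.873, -0.255, 0.008], [-0.001, 0.28, -0.96, 0.373], [0.0, 0.0, 0.0, 1.0]]
0.045 817 [ 0.5258 -0.1423  0.0547] ((526.5590209960938, -144.89317321777344), (13.659758567810059, 43.87308883666992), 24.347497940063477)
0.006 4601 [ 0.5202 -0.134   0.0099] ((526.9901123046875, -145.5318145751953), (64.13050842285156, 128.67527770996094), 24.403011322021484)
```

View pics/w0.png

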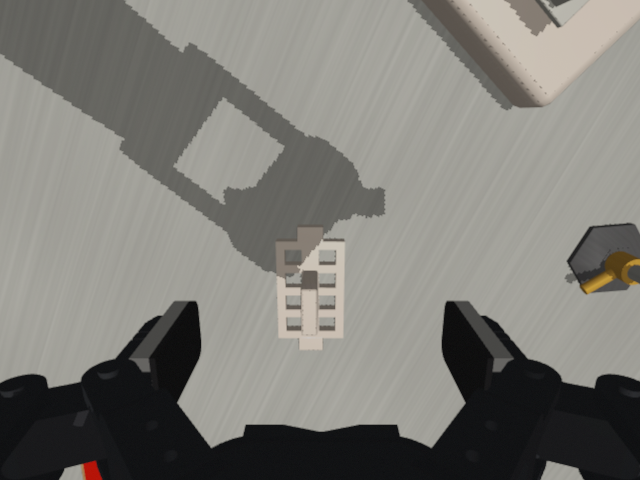

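The wrist view shows the plate at about (311,290), partly in shadow and well between the fingers. The depth fit gives a 13.7 x 43.9 mm fin and a 64 x 129 mm plate, centred at (0.5268, -0.1452) with yaw 24.4°. I'm descending onto the fin.

Request:
jog_arm --steps '[{"delta_rot":[0,0,0],"linear":[-0.046,-0.0055,0],"grip":0.085},{"delta_rot":[0,0,0],"linear":[-0.046,-0.0055,0],"grip":0.085},{"delta_rot":[0,0,0],"linear":[0,0,0.04],"grip":0.085},{"delta_rot":[0,0,0],"linear":[0,0,0.04],"grip":0.085},{"delta_rot":[0,0,0],"linear":[0,0,0.04],"grip":0.07},{"delta_rot":[0,0,0],"linear":[0,0,0.03],"grip":0.06},{"delta_rot":[0,0,0],"linear":[0,0,0.03],"grip":0.05},{"delta_rot":[0,0,0],"linear":[0,0,0.02],"grip":0.05},{"delta_rot":[0,0,0],"linear":[0,0,0.012],"grip":0.05},{"delta_rot":[0,0,0],"linear":[0,0,0],"grip":0.05}]' --newtons 60

```text
t: 3.15
tool_pos: [0.5256, -0.1449, 0.0173]
tool_rot: [-1.695, -2.64, 0.001]
contact_force: [-1.1, 0.3, -0.8]
opening: 0.05
grip_force: 0.0
```

Request:
jog_arm --steps '[{"delta_rot":[0,0,0],"linear":[0,0,0],"grip":0.03},{"delta_rot":[0,0,0],"linear":[0,0,0],"grip":0.02},{"delta_rot":[0,0,0],"linear":[0,0,0],"grip":0.0},{"delta_rot":[0,0,0],"linear":[0,0,0],"grip":0.0},{"delta_rot":[0,0,0],"linear":[0,0,0],"grip":0.0},{"delta_rot":[0,0,0],"linear":[0,0,0],"grip":0.0}]' --newtons 60

```text
t: 3.75
tool_pos: [0.5285, -0.1461, 0.0212]
tool_rot: [1.697, 2.64, 0.001]
contact_force: [-0.3, 0.9, 5.7]
opening: 0.013
grip_force: 60.4
```

Request:
jog_arm --steps '[{"delta_rot":[0,0,0],"linear":[0,0,-0.01],"grip":0.0},{"delta_rot":[0,0,0],"linear":[0,0,-0.02],"grip":0.0},{"delta_rot":[0,0,0],"linear":[0,0,-0.03],"grip":0.0},{"delta_rot":[0,0,0],"linear":[0,0,-0.04],"grip":0.0},{"delta_rot":[0,0,0],"linear":[0,0,-0.04],"grip":0.0},{"delta_rot":[0,0,0],"linear":[0,0,-0.04],"grip":0.0},{"delta_rot":[0,0,0],"linear":[0,0,-0.03],"grip":0.0},{"delta_rot":[0,0,0],"linear":[0,0,0],"grip":0.0},{"delta_rot":[0,0,0],"linear":[0,0,0],"grip":0.0}]' --newtons 60

```text
t: 4.65
tool_pos: [0.5267, -0.1454, 0.229]
tool_rot: [-1.699, -2.642, 0.0]
contact_force: [0.1, 0.6, -3.2]
opening: 0.0133
grip_force: 59.3
```

```bash
python3 - <<'E'
from h import *
o=ctrl.get_obs(); print(o["tool_pos"],ax(o)[1],o["opening"],o["contact_force"],o["q"]); p=o["tool_pos"]
yaw=np.radians(ax(o)[1]); 
print("goal tool delta",totool(o,[.570-p[0],.190-p[1],0]))
im,d,K,W,_=grab("wrist"); save("w1.png",im)
E
```

```text
[ 0.52670189 -0.14537102  0.2290483 ] 24.518349961867806 0.013280878828851215 [ 0.05671213  0.6275058  -3.1648666 ] [-4.05512200e-01 -1.34002748e-01  1.79797228e+00 -1.13161419e-05
  1.47779817e+00 -8.33437074e-01]
goal tool delta [0.2872 0.1786 0.    ]
```

View pics/w1.png

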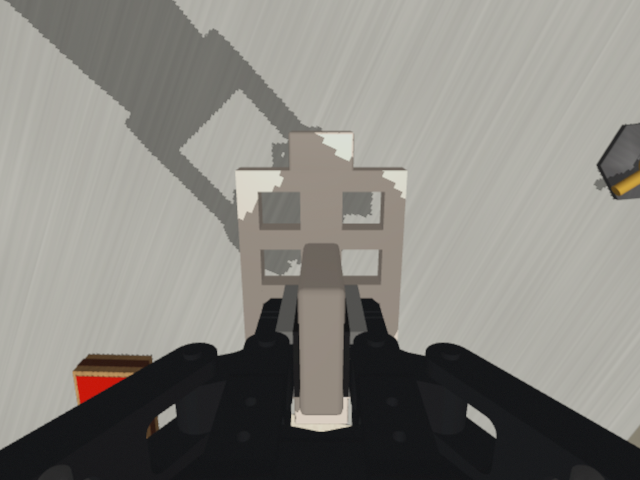

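The plate is held squarely and level, with the fin centred at (321,330) and an ear at (321,140). Next I'm turning it to the slot direction and stopping short of the carrier so the camera can see it.

Request:
jog_arm --steps '[{"delta_rot":[0,0,4],"linear":[0,0,0],"grip":0},{"delta_rot":[0,0,8],"linear":[0,0,0],"grip":0},{"delta_rot":[0,0,8],"linear":[0,0,0],"grip":0},{"delta_rot":[0,0,8],"linear":[0,0,0],"grip":0},{"delta_rot":[0,0,8],"linear":[0,0,0],"grip":0},{"delta_rot":[0,0,6],"linear":[0,0,0],"grip":0},{"delta_rot":[0,0,2],"linear":[0,0,0],"grip":0},{"delta_rot":[0,0,0],"linear":[0,0,0],"grip":0}]'

```text
t: 5.5
tool_pos: [0.5256, -0.1449, 0.2259]
tool_rot: [-2.561, -1.811, 0.005]
contact_force: [0.3, -0.9, -2.9]
opening: 0.0133
grip_force: 59.2
```

Request:
jog_arm --steps '[{"delta_rot":[0,0,0],"linear":[0.02,-0.007,0],"grip":0},{"delta_rot":[0,0,0],"linear":[0.03,-0.01,0],"grip":0},{"delta_rot":[0,0,0],"linear":[0.04,-0.015,0],"grip":0},{"delta_rot":[0,0,0],"linear":[0.04,-0.015,0],"grip":0},{"delta_rot":[0,0,0],"linear":[0.04,-0.015,0],"grip":0},{"delta_rot":[0,0,0],"linear":[0.02,-0.007,0],"grip":0},{"delta_rot":[0,0,0],"linear":[0.01,-0.003,0],"grip":0},{"delta_rot":[0,0,0],"linear":[0,0,0],"grip":0},{"delta_rot":[0,0,0],"linear":[0,0,0],"grip":0}]'

```text
t: 6.4
tool_pos: [0.5257, 0.0662, 0.2285]
tool_rot: [-2.565, -1.813, 0.002]
contact_force: [0.5, 0.2, -2.0]
opening: 0.0133
grip_force: 59.2
```

```bash
python3 - <<'E'
from h import *
im,d,K,W,o=grab("wrist"); save("w2.png",im); P=cloud(d,K,W); np.savez("w2.npz",im=im,P=P,K=K,W=W)
print(o["tool_pos"],ax(o)[1])
E
```

```text
[0.52569035 0.06622579 0.2284948 ] -19.49787403158248
```

View pics/w2.png

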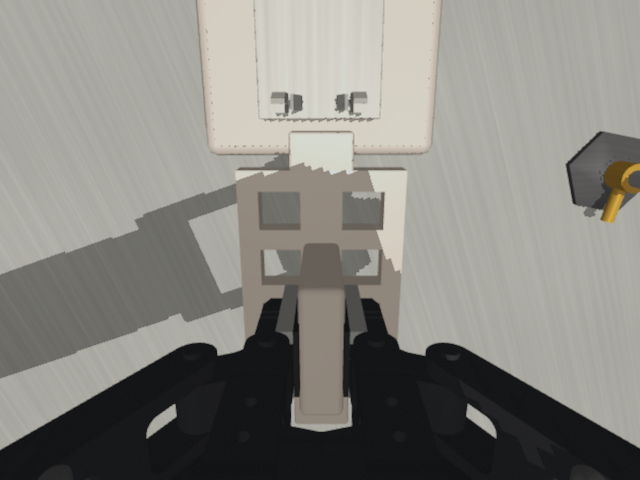

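The view shows the near slot's two posts at about (286,103) and (352,103), the carrier floor spanning columns 255 to 382, and the held plate's leading ear at (321,150). I'm measuring this slot and the plate in the hand.

```bash
cat > m.py <<'E'
from h import *
import sys
z=np.load(sys.argv[1]); P=z["P"]; pos=np.array(eval(sys.argv[2])); a=np.radians(float(sys.argv[3]))
ty=np.array([np.cos(a),np.sin(a)]); tx=np.array([-np.sin(a),np.cos(a)])   # tool x = 90 deg left of tool y
L=np.stack([(P[...,:2]-pos[:2])@tx,(P[...,:2]-pos[:2])@ty,P[...,2]],-1)
def rect(n,m):
    q=L[m]; 
    if len(q)<20: print(n,len(q)); return
    c,s,an=cv2.minAreaRect((q[:,:2]*1000).astype(np.float32)); print(n,len(q),"c",np.round(c,1),"size",np.round(s,1),round(an,2),"z",np.median(q[:,2]).round(4))
zz=L[...,2]; v=np.arange(480)[:,None]+0*zz
posts=(zz>.108)&(zz<.126)&(v<240)
m=posts.astype(np.uint8); n,l,s,_=cv2.connectedComponentsWithStats(m)
for k in range(1,n):
    if s[k,4]>30: rect("post",l==k)
rect("allposts",posts&(abs(L[...,1])<.06)); rect("floor",(zz>.084)&(zz<.096)&(v<240)&(abs(L[...,1])<.06))
h=(zz>pos[2]-.03)&(zz<pos[2]+.005)&(v<300)
rect("plate",h); rect("ear",h&(L[...,0]>.0515)); rect("fin",(zz>pos[2]+.02)&(abs(L[...,1])<.012)&(L[...,0]<.03)&(v>235)&(zz<pos[2]+.04))
q=L[h&(abs(L[...,1])<.03)]; A=np.c_[q[:,:2],np.ones(len(q))]; c=np.linalg.lstsq(A,q[:,2],rcond=None)[0]; print("plate top plane slopes deg",np.degrees(c[:2]).round(2),"z@0-tcp",(c[2]-pos[2]).round(4))
E
python3 m.py w2.npz "[0.52569,0.06623,0.22850]" -19.5
```

```text
post 343 c [ 77.7 -25.6] size [12.   8.2] 0.36 z 0.1212
post 310 c [78.  22.2] size [11.4  8.1] 0.08 z 0.1213
post 155 c [77.8 12.7] size [4.9 8.9] 89.43 z 0.1171
post 147 c [ 77.7 -15.9] size [5.2 8.6] 86.22 z 0.116
allposts 955 c [77.7 -1.7] size [56. 12.] 90.0 z 0.1196
floor 13796 c [102.9  -1.9] size [80.3 70. ] 89.99 z 0.0899
plate 17590 c [31.6 -0.2] size [64.5 67. ] 89.95 z 0.2172
ear 2518 c [58.3 -0.3] size [24.1 13.6] 89.95 z 0.2173
fin 8286 c [ 1.8 -1.6] size [45.2 23.7] 9.37 z 0.2622
plate top plane slopes deg [ 0.44 -0.06] z@0-tcp -0.0118
```

The slot is centred at tool (+77.7, -1.7) mm and aligned within 0.3°. The plate is centred in the hand within 1 mm, with its underside 21.8 mm below the TCP. I'm moving forward 116 mm to check the far slot from the same viewpoint.

Request:
jog_arm --steps '[{"delta_rot":[0,0,0],"linear":[0.015,-0.0015,0],"grip":0},{"delta_rot":[0,0,0],"linear":[0.03,0,0],"grip":0},{"delta_rot":[0,0,0],"linear":[0.03,0,0],"grip":0},{"delta_rot":[0,0,0],"linear":[0.03,0,0],"grip":0},{"delta_rot":[0,0,0],"linear":[0.011,0,0],"grip":0},{"delta_rot":[0,0,0],"linear":[0,0,0],"grip":0},{"delta_rot":[0,0,0],"linear":[0,0,0],"grip":0},{"delta_rot":[0,0,0],"linear":[0,0,0],"grip":0}]'

```text
t: 7.25
tool_pos: [0.563, 0.1758, 0.2292]
tool_rot: [2.566, 1.812, -0.001]
contact_force: [0.2, -0.3, -2.1]
opening: 0.0131
grip_force: 59.2
```

```bash
python3 - <<'E'
from h import *
import subprocess
im,d,K,W,o=grab("wrist"); save("w3.png",im); P=cloud(d,K,W); np.savez("w3.npz",im=im,P=P,K=K,W=W)
print(o["tool_pos"],ax(o)[1],o["contact_force"])
print(subprocess.run(["python3","m.py","w3.npz",str(list(map(float,o["tool_pos"]))),str(ax(o)[1])],capture_output=True,text=True).stdout)
E
```

```text
[0.56302782 0.17584287 0.22920952] -19.558885963973676 [ 0.22465386 -0.25138468 -2.08420264]
post 332 c [ 78.2 -24.8] size [ 8.2 11.6] 89.68 z 0.1212
post 334 c [78.2 23.1] size [ 8.1 11.6] 89.69 z 0.1212
post 151 c [ 77.9 -15.2] size [8.9 4.8] 0.5 z 0.1171
post 143 c [78.3 13.4] size [5.  8.5] 89.4 z 0.1169
allposts 960 c [78.2 -0.9] size [11.6 56.1] 0.0 z 0.1197
floor 8354 c [42.4 -0.7] size [80.3 91.2] 89.86 z 0.0899
plate 17602 c [31.5 -0.2] size [67.3 64.4] 0.05 z 0.218
ear 2513 c [58.3 -0.3] size [13.7 24.2] 0.05 z 0.218
fin 8292 c [1.5 0.3] size [24.  44.6] 88.21 z 0.2629
plate top plane slopes deg [ 0.52 -0.  ] z@0-tcp -0.0118
```

The far slot agrees: 116.3 mm from the near one, floor at 0.0899, post tops at 0.121. I'm lowering to just above the posts, still 20 mm short, for a last close check with little parallax.

Request:
jog_arm --steps '[{"delta_rot":[0,0,0],"linear":[0,0,0.02],"grip":0},{"delta_rot":[0,0,0],"linear":[0,0,0.03],"grip":0},{"delta_rot":[0,0,0],"linear":[0,0,0.02],"grip":0},{"delta_rot":[0,0,0],"linear":[0,0,0.005],"grip":0},{"delta_rot":[0,0,0],"linear":[0,0,0],"grip":0},{"delta_rot":[0,0,0],"linear":[0,0,0],"grip":0},{"delta_rot":[0,0,0],"linear":[0,0,0],"grip":0}]'

```text
t: 8.0
tool_pos: [0.5643, 0.177, 0.1564]
tool_rot: [2.564, 1.812, 0.005]
contact_force: [0.4, -0.2, -1.8]
opening: 0.0133
grip_force: 59.1
```

```bash
cat >> m.py <<'E'
f=(zz>.084)&(zz<.096)&(v<240)&(abs(L[...,1])<.034)&(L[...,0]<.12); q=L[f]
if len(q)>100:
    c=np.linalg.lstsq(np.c_[q[:,:2],np.ones(len(q))],q[:,2],rcond=None)[0]; print("floor slopes",np.degrees(c[:2]).round(2))
E
python3 - <<'E'
from h import *
import subprocess
im,d,K,W,o=grab("wrist"); save("w4.png",im); P=cloud(d,K,W); np.savez("w4.npz",im=im,P=P,K=K,W=W)
print(o["tool_pos"],ax(o)[1],o["contact_force"],np.degrees(o["tool_rot"]))
print(subprocess.run(["python3","m.py","w4.npz",str(list(map(float,o["tool_pos"]))),str(ax(o)[1])],capture_output=True,text=True).stdout)
E
python3 m.py w3.npz "[0.56303,0.17584,0.22921]" -19.56 | tail -1
```

```text
[0.56432016 0.17696354 0.15637892] -19.496364565834863 [ 0.350781   -0.22245889 -1.79210292] [146.92658799 103.84469041   0.26718669]
post 697 c [ 76.5 -25.5] size [ 8.4 11.9] 89.63 z 0.121
post 681 c [76.5 22.4] size [11.9  8.3] 0.07 z 0.1212
post 294 c [ 76.6 -15.8] size [5.2 8.8] 88.83 z 0.1167
post 293 c [76.6 12.7] size [4.9 8.9] 88.52 z 0.1165
allposts 1965 c [76.5 -1.6] size [56.3 11.9] 89.99 z 0.1194
floor 11569 c [51.2 -1.4] size [80.3 70.5] 89.63 z 0.09
plate 17588 c [31.7 -0.3] size [67.1 64.4] 0.08 z 0.1452
ear 2525 c [58.4 -0.2] size [13.7 24.1] 0.05 z 0.1453
fin 8276 c [ 1.4 -0.6] size [44.7 23.9] 3.41 z 0.1901
plate top plane slopes deg [0.65 0.16] z@0-tcp -0.0118
floor slopes [-0.   -0.02]

floor slopes [-0.03  0.02]
```

View pics/w4.png

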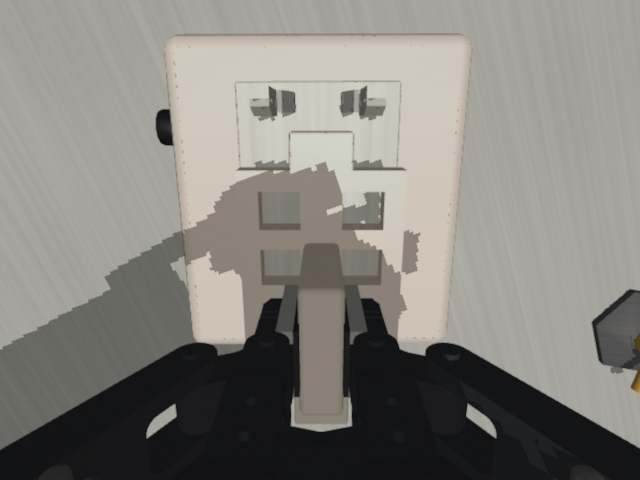

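The view shows the far posts at (262,104) and (375,104) with the leading ear at (321,150). The plate's front end is about 0.5° high in the hand. The two looks agree on the slot position in world, so the TCP should go to (0.569, 0.1937).

Request:
jog_arm --steps '[{"delta_rot":[0,-0.5,0],"linear":[0.004,-0.0012,0],"grip":0},{"delta_rot":[0,0,0],"linear":[0.009,0,0],"grip":0},{"delta_rot":[0,0,0],"linear":[0.0044,0,0],"grip":0},{"delta_rot":[0,0,0],"linear":[0,0,0],"grip":0},{"delta_rot":[0,0,0],"linear":[0,0,0],"grip":0},{"delta_rot":[0,0,0],"linear":[0,0,0],"grip":0}]'

```text
t: 8.65
tool_pos: [0.5678, 0.1937, 0.154]
tool_rot: [2.561, 1.811, -0.012]
contact_force: [-0.2, -0.3, -1.9]
opening: 0.0134
grip_force: 59.1
```

```bash
python3 - <<'E'
from h import *
for i in range(3):
    im,d,K,W,o=grab("top"); print(o["tool_pos"].round(4),np.degrees(R.from_rotvec(o["tool_rot"]).as_matrix()[:2,2]).round(2),round(ax(o)[1],2),totool(o,np.array([.569,.1937,.1564])-o["tool_pos"]),o["contact_force"].round(1))
im,d,K,W,o=grab("wrist"); P=cloud(d,K,W); np.savez("w5.npz",im=im,P=P,K=K,W=W)
import subprocess
print(subprocess.run(["python3","m.py","w5.npz",str(list(map(float,o["tool_pos"]))),str(ax(o)[1])],capture_output=True,text=True).stdout)
E
```

```text
[0.5678 0.1937 0.154 ] [-0.19 -0.48] -19.48 [ 0.0004  0.0012 -0.0024] [-0.2 -0.3 -1.9]
[0.5678 0.1936 0.1541] [-0.18 -0.48] -19.49 [ 0.0005  0.0011 -0.0024] [ 0.7 -0.3 -2.5]
[0.5678 0.1935 0.1541] [-0.18 -0.48] -19.5 [ 0.0006  0.0011 -0.0023] [-0.5  0.2 -2.9]
post 621 c [ 59.7 -23.3] size [ 8.4 12.1] 89.28 z 0.1213
post 631 c [59.9 24.7] size [ 8.3 11.8] 89.83 z 0.1212
post 126 c [ 59.7 -13.9] size [9.1 4.5] 1.31 z 0.1188
post 219 c [60.  15.5] size [4.8 8.9] 85.12 z 0.1181
allposts 1597 c [59.9  0.7] size [56.3 12.1] 89.47 z 0.1206
floor 6459 c [42.9  0.7] size [80.3 53.7] 89.89 z 0.0899
plate 17605 c [31.5 -0.2] size [67.2 64.6] 0.26 z 0.1426
ear 2511 c [58.3 -0.2] size [24.  13.6] 89.99 z 0.1425
fin 8256 c [ 1.8 -0.1] size [44.7 24. ] 0.67 z 0.1878
plate top plane slopes deg [0.01 0.01] z@0-tcp -0.0118
floor slopes [-0.03  0.01]
```

The plate is now level and needs +0.6/+1 mm. I'm correcting that and going down to just above the clip slopes.

Request:
jog_arm --steps '[{"delta_rot":[0,0,0],"linear":[0.0006,0.001,0],"grip":0},{"delta_rot":[0,0,0],"linear":[0,0,0.003],"grip":0},{"delta_rot":[0,0,0],"linear":[0,0,0.004],"grip":0},{"delta_rot":[0,0,0],"linear":[0,0,0.004],"grip":0},{"delta_rot":[0,0,0],"linear":[0,0,0.002],"grip":0},{"delta_rot":[0,0,0],"linear":[0,0,0.002],"grip":0},{"delta_rot":[0,0,0],"linear":[0,0,0],"grip":0},{"delta_rot":[0,0,0],"linear":[0,0,0],"grip":0},{"delta_rot":[0,0,0],"linear":[0,0,0],"grip":0}]' --newtons 80

```text
t: 9.75
tool_pos: [0.5691, 0.1938, 0.1394]
tool_rot: [2.561, 1.81, -0.011]
contact_force: [-0.4, 0.2, -2.0]
opening: 0.0127
grip_force: 80.8
```

```bash
python3 - <<'E'
from h import *
im,d,K,W,o=grab("wrist"); P=cloud(d,K,W); np.savez("w6.npz",im=im,P=P,K=K,W=W); save("w6.png",im[50:250,200:440].repeat(3,0).repeat(3,1))
print(o["tool_pos"].round(4),ax(o)[1],o["contact_force"].round(2))
import subprocess
print(subprocess.run(["python3","m.py","w6.npz",str(list(map(float,o["tool_pos"]))),str(ax(o)[1])],capture_output=True,text=True).stdout)
E
```

```text
[0.5691 0.1938 0.1394] -19.484403366736444 [-0.41  0.17 -2.04]
post 763 c [ 59.  -24.4] size [ 8.3 11.9] 89.98 z 0.1212
post 760 c [59.1 23.6] size [12.1  8.3] 0.24 z 0.1212
post 72 c [65.  -0.2] size [22.   0.1] 89.96 z 0.1193
post 271 c [ 59.  -14.7] size [5.2 9.1] 88.5 z 0.118
post 254 c [59.  14.6] size [9.2 3.7] 0.02 z 0.118
post 136 c [ 51.  -22.3] size [ 0.4 19.5] 0.34 z 0.1225
post 131 c [50.9 21.7] size [20.1  0.4] 89.87 z 0.1225
post 309 c [ 31.1 -20.1] size [10.9 21. ] 42.49 z 0.1221
post 310 c [30.9 19.3] size [20.8 10.3] 49.04 z 0.122
allposts 3038 c [46.3 -0.2] size [64.1 37.5] 89.94 z 0.1208
floor 6226 c [44.5 -0.4] size [80.3 48.9] 89.76 z 0.0899
plate 19646 c [31.3 -0.3] size [64.5 67.5] 89.94 z 0.1277
ear 4531 c [58.3 -0.4] size [56.2 13.6] 89.84 z 0.1267
fin 8227 c [ 1.8 -0.1] size [44.6 24. ] 0.41 z 0.173
plate top plane slopes deg [-3.63  0.07] z@0-tcp -0.0104
floor slopes [0.06 0.08]
```

View pics/w6.png

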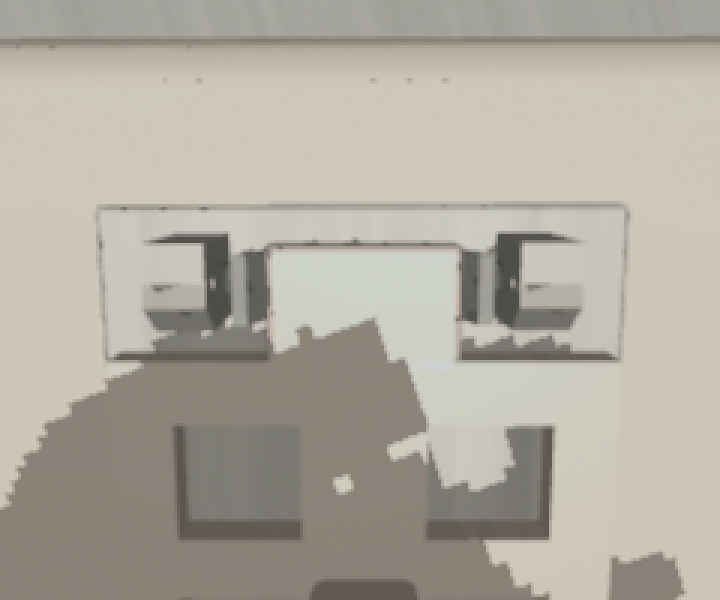

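The crop shows the ear centred between the clips (edges at 270 and 458, clips at 245 and 480), with matching gaps on both sides. The numbers agree within 0.3 mm, so I'm pressing down in small steps.

Request:
jog_arm --steps '[{"delta_rot":[0,0,0],"linear":[0,0,0.003],"grip":0},{"delta_rot":[0,0,0],"linear":[0,0,0.003],"grip":0},{"delta_rot":[0,0,0],"linear":[0,0,0.002],"grip":0},{"delta_rot":[0,0,0],"linear":[0,0,0.001],"grip":0},{"delta_rot":[0,0,0],"linear":[0,0,0.001],"grip":0},{"delta_rot":[0,0,0],"linear":[0,0,0.001],"grip":0},{"delta_rot":[0,0,0],"linear":[0,0,0.001],"grip":0},{"delta_rot":[0,0,0],"linear":[0,0,0.001],"grip":0},{"delta_rot":[0,0,0],"linear":[0,0,0],"grip":0}]'

```text
t: 10.7
tool_pos: [0.5692, 0.1938, 0.1268]
tool_rot: [2.561, 1.811, -0.01]
contact_force: [-2.4, -0.2, 3.5]
opening: 0.0127
grip_force: 81.8
```

Request:
jog_arm --steps '[{"delta_rot":[0,0,0],"linear":[0,0,0.001],"grip":0},{"delta_rot":[0,0,0],"linear":[0,0,0.001],"grip":0},{"delta_rot":[0,0,0],"linear":[0,0,0.001],"grip":0},{"delta_rot":[0,0,0],"linear":[0,0,0.001],"grip":0},{"delta_rot":[0,0,0],"linear":[0,0,0],"grip":0}]'

```text
t: 11.2
tool_pos: [0.5692, 0.1939, 0.123]
tool_rot: [2.561, 1.81, -0.01]
contact_force: [-3.2, -0.6, 6.8]
opening: 0.0132
grip_force: 82.4
```

Request:
jog_arm --steps '[{"delta_rot":[0,0,0],"linear":[0,-0.0004,0.001],"grip":0},{"delta_rot":[0,0,0],"linear":[0,0,0.001],"grip":0},{"delta_rot":[0,0,0],"linear":[0,0,0.001],"grip":0},{"delta_rot":[0,0,0],"linear":[0,0,0.001],"grip":0},{"delta_rot":[0,0,0],"linear":[0,0,0],"grip":0}]'

```text
t: 11.7
tool_pos: [0.5694, 0.194, 0.1198]
tool_rot: [2.561, 1.81, -0.008]
contact_force: [-3.8, -1.3, 9.3]
opening: 0.0132
grip_force: 82.8
```

Request:
jog_arm --steps '[{"delta_rot":[0,0,0],"linear":[-0.0003,-0.0003,0.001],"grip":0},{"delta_rot":[0,0,0],"linear":[0,0,0.001],"grip":0},{"delta_rot":[0,0,0],"linear":[0,0,0.001],"grip":0},{"delta_rot":[0,0,0],"linear":[0,0,0],"grip":0}]'

```text
t: 12.1
tool_pos: [0.5694, 0.194, 0.1176]
tool_rot: [2.56, 1.81, -0.006]
contact_force: [-3.9, -0.3, 11.3]
opening: 0.0132
grip_force: 83.1
```

Request:
jog_arm --steps '[{"delta_rot":[0,0,0],"linear":[0,0,0.001],"grip":0},{"delta_rot":[0,0,0],"linear":[0,0,0.001],"grip":0},{"delta_rot":[0,0,0],"linear":[0,0,0],"grip":0}]'

```text
t: 12.4
tool_pos: [0.5696, 0.1941, 0.116]
tool_rot: [2.56, 1.81, -0.006]
contact_force: [-4.1, -0.2, 12.0]
opening: 0.0129
grip_force: 83.2
```

Request:
jog_arm --steps '[{"delta_rot":[0,0,0],"linear":[0,-0.0003,0.001],"grip":0},{"delta_rot":[0,0,0],"linear":[0,0,0.001],"grip":0},{"delta_rot":[0,0,0],"linear":[0,0,0],"grip":0}]'

```text
t: 12.7
tool_pos: [0.5697, 0.1941, 0.1144]
tool_rot: [2.56, 1.81, -0.005]
contact_force: [-3.5, -0.0, 14.1]
opening: 0.0131
grip_force: 83.3
```

```bash
cat > s.py <<'E'
from h import *
im,d,K,W,o=grab("wrist"); P=cloud(d,K,W); M,a=ax(o); p=o["tool_pos"]; a=np.radians(a)
ty=np.array([np.cos(a),np.sin(a)]); tx=np.array([-np.sin(a),np.cos(a)]); X=(P[...,:2]-p[:2])@tx*1000; Y=(P[...,:2]-p[:2])@ty*1000; z=P[...,2]
def med(n,m): print(n,int(m.sum()),np.median(z[m]).round(4) if m.any() else "")
med("floor front",(X>67)&(X<69)&(abs(Y)<30)&(z<.095)&(z>.06)); 
for s in(1,-1): med("posttop",(abs(X-59)<3)&(abs(Y-s*24)<2)&(z>.09)); med("carrier side",(abs(X-59)<6)&(abs(Y-s*36)<2)&(z>.06)&(z<.095))
med("ear",(X>54)&(X<63)&(abs(Y)<9)); med("bar",(X>40)&(X<48)&(abs(Y)<6)); med("side+",(X>44)&(X<48)&(abs(Y-20)<9)); med("side-",(X>44)&(X<48)&(abs(Y+20)<9)); med("bar2",(X>27)&(X<35)&(abs(Y)<5))
q=(X>24)&(X<63)&(abs(Y)<30)&(abs(z-(p[2]-.012))<.006)&~((X>50)&(abs(Y)>11))
c=np.linalg.lstsq(np.c_[X[q],Y[q],np.ones(q.sum())],z[q]*1000,rcond=None)[0]; print("slopes",np.degrees(c[:2]).round(2),"top@0",c[2].round(2),"tcp",p.round(4),o["contact_force"].round(1),o["t"])
save("s.png",im[60:240,180:460].repeat(2,0).repeat(2,1))
E
python3 s.py
```

```text
floor front 712 0.0779
posttop 191 0.1098
carrier side 269 0.0783
posttop 194 0.1099
carrier side 217 0.0782
ear 1224 0.1029
bar 669 0.1029
side+ 503 0.103
side- 508 0.1028
bar2 521 0.103
slopes [0.68 0.19] top@0 102.29 tcp [0.5697 0.1941 0.1144] [-3.5 -0.  14.1] 12.7
```

The depth reading gives the carrier down 11.9 mm and the plate level, with its underside 15 mm above the floor, almost at the end of the slopes. I'm continuing with 0.5–1 mm steps.

Request:
jog_arm --steps '[{"delta_rot":[0,0,0],"linear":[0,0,0.0007],"grip":0},{"delta_rot":[0,0,0],"linear":[0,0,0.0007],"grip":0},{"delta_rot":[0,0,0],"linear":[0,0,0],"grip":0}]'

```text
t: 13.05
tool_pos: [0.5697, 0.1941, 0.1133]
tool_rot: [2.56, 1.809, -0.005]
contact_force: [-3.7, -0.6, 14.0]
opening: 0.0133
grip_force: 83.4
```

Request:
jog_arm --steps '[{"delta_rot":[0,0,0],"linear":[0,0,0.0007],"grip":0},{"delta_rot":[0,0,0],"linear":[0,0,0.0007],"grip":0},{"delta_rot":[0,0,0],"linear":[0,0,0],"grip":0}]'

```text
t: 13.35
tool_pos: [0.5696, 0.1946, 0.1104]
tool_rot: [2.561, 1.81, -0.003]
contact_force: [-0.3, 2.0, 7.0]
opening: 0.0133
grip_force: 82.6
```

```bash
python3 s.py
```

```text
floor front 766 0.0833
posttop 218 0.1157
carrier side 295 0.084
posttop 221 0.1158
carrier side 246 0.0841
ear 1224 0.0991
bar 661 0.0991
side+ 505 0.0992
side- 508 0.0991
bar2 512 0.0992
slopes [0.81 0.17] top@0 98.36 tcp [0.5696 0.1946 0.1104] [-0.3  2.   7. ] 13.35
```

The ears are past the slopes: the carrier sprang back to 6 mm and about 5 mm is left to the floor. I'm sliding it on down.

Request:
jog_arm --steps '[{"delta_rot":[0,0,0],"linear":[0,0,0.001],"grip":0},{"delta_rot":[0,0,0],"linear":[0,0,0.001],"grip":0},{"delta_rot":[0,0,0],"linear":[0,0,0.001],"grip":0},{"delta_rot":[0,0,0],"linear":[0,0,0.001],"grip":0},{"delta_rot":[0,0,0],"linear":[0,0,0],"grip":0}]'

```text
t: 13.9
tool_pos: [0.5697, 0.1945, 0.1068]
tool_rot: [2.56, 1.81, -0.003]
contact_force: [-2.3, 1.6, 9.4]
opening: 0.0128
grip_force: 82.8
```

```bash
python3 s.py
```

```text
floor front 766 0.0813
posttop 226 0.1138
carrier side 315 0.082
posttop 241 0.1137
carrier side 227 0.082
ear 1214 0.0954
bar 661 0.0954
side+ 506 0.0955
side- 507 0.0954
bar2 526 0.0956
slopes [0.76 0.14] top@0 94.74 tcp [0.5697 0.1945 0.1068] [-2.3  1.6  9.4] 13.9
```

Request:
jog_arm --steps '[{"delta_rot":[0,0,0],"linear":[0,0,0.001],"grip":0},{"delta_rot":[0,0,0],"linear":[0,0,0.001],"grip":0},{"delta_rot":[0,0,0],"linear":[0,0,0.001],"grip":0},{"delta_rot":[0,0,0],"linear":[0,0,0.001],"grip":0},{"delta_rot":[0,0,0],"linear":[0,0,0],"grip":0}]'

```text
t: 14.45
tool_pos: [0.5697, 0.1943, 0.1029]
tool_rot: [2.56, 1.81, -0.003]
contact_force: [-1.3, 1.4, 10.3]
opening: 0.0128
grip_force: 83.0
```

```bash
python3 s.py
```

```text
floor front 755 0.081
posttop 237 0.1132
carrier side 327 0.0815
posttop 241 0.1133
carrier side 223 0.0815
ear 1224 0.0915
bar 659 0.0916
side+ 509 0.0916
side- 511 0.0915
bar2 517 0.0916
slopes [0.76 0.09] top@0 90.84 tcp [0.5697 0.1943 0.1029] [-1.3  1.4 10.3] 14.45
```

Request:
jog_arm --steps '[{"delta_rot":[0,0,0],"linear":[0,0,0.001],"grip":0},{"delta_rot":[0,0,0],"linear":[0,0,0.001],"grip":0},{"delta_rot":[0,0,0],"linear":[0,0,0.001],"grip":0},{"delta_rot":[0,0,0],"linear":[0,0,0],"grip":0}]'

```text
t: 14.9
tool_pos: [0.5698, 0.1943, 0.1004]
tool_rot: [2.56, 1.81, -0.004]
contact_force: [-1.4, 0.8, 11.6]
opening: 0.0128
grip_force: 83.3
```

```bash
python3 s.py
```

```text
floor front 748 0.0785
posttop 242 0.1106
carrier side 323 0.0791
posttop 240 0.1107
carrier side 222 0.0789
ear 1227 0.0891
bar 660 0.0891
side+ 504 0.0891
side- 503 0.089
bar2 518 0.0892
slopes [0.72 0.14] top@0 88.42 tcp [0.5698 0.1943 0.1004] [-1.4  0.8 11.6] 14.9
```

The carrier followed the last 2.5 mm and the gap is only 0.3 mm, so the plate is seated flat. I'm easing up with the carrier, then opening.

Request:
jog_arm --steps '[{"delta_rot":[0,0,0],"linear":[0,0,-0.002],"grip":0},{"delta_rot":[0,0,0],"linear":[0,0,-0.002],"grip":0},{"delta_rot":[0,0,0],"linear":[0,0,-0.002],"grip":0},{"delta_rot":[0,0,0],"linear":[0,0,-0.002],"grip":0},{"delta_rot":[0,0,0],"linear":[0,0,-0.001],"grip":0},{"delta_rot":[0,0,0],"linear":[0,0,0],"grip":0},{"delta_rot":[0,0,0],"linear":[0,0,0],"grip":0}]'

```text
t: 15.65
tool_pos: [0.5694, 0.1944, 0.1078]
tool_rot: [2.561, 1.81, -0.004]
contact_force: [0.7, 1.7, 5.6]
opening: 0.0129
grip_force: 82.4
```

```bash
python3 s.py
```

```text
floor front 796 0.0858
posttop 241 0.1181
carrier side 314 0.0864
posttop 242 0.1181
carrier side 247 0.0864
ear 1219 0.0965
bar 659 0.0965
side+ 507 0.0965
side- 505 0.0965
bar2 515 0.0965
slopes [0.77 0.16] top@0 95.77 tcp [0.5694 0.1944 0.1078] [0.7 1.7 5.6] 15.65
```

Request:
jog_arm --steps '[{"delta_rot":[0,0,0],"linear":[0,0,-0.001],"grip":0},{"delta_rot":[0,0,0],"linear":[0,0,-0.001],"grip":0},{"delta_rot":[0,0,0],"linear":[0,0,0],"grip":0.02},{"delta_rot":[0,0,0],"linear":[0,0,0],"grip":0.035},{"delta_rot":[0,0,0],"linear":[0,0,0],"grip":0.05},{"delta_rot":[0,0,0],"linear":[0,0,0],"grip":0.05},{"delta_rot":[0,0,0],"linear":[0,0,0],"grip":0.05}]'

```text
t: 16.4
tool_pos: [0.5675, 0.1934, 0.1079]
tool_rot: [2.562, 1.81, -0.013]
contact_force: [0.5, 0.2, -0.6]
opening: 0.0495
grip_force: 0.0
```

```bash
python3 s.py
```

```text
floor front 798 0.09
posttop 231 0.1213
carrier side 157 0.0902
posttop 234 0.1214
carrier side 328 0.09
ear 1286 0.1
bar 707 0.1001
side+ 458 0.1001
side- 468 0.1
bar2 551 0.1001
slopes [ 3.58 -0.33] top@0 96.05 tcp [0.5675 0.1934 0.1079] [ 0.5  0.2 -0.6] 16.4
```

The carrier is back up (floor 0.090) and the plate top is at 0.100 everywhere, so it is seated. I'm backing straight up and checking once more.

Request:
jog_arm --steps '[{"delta_rot":[0,0,0],"linear":[0,0,-0.01],"grip":0.05},{"delta_rot":[0,0,0],"linear":[0,0,-0.02],"grip":0.05},{"delta_rot":[0,0,0],"linear":[0,0,-0.04],"grip":0.05},{"delta_rot":[0,0,0],"linear":[0,0,-0.04],"grip":0.05},{"delta_rot":[0,0,0],"linear":[0,0,-0.03],"grip":0.05},{"delta_rot":[0,0,0],"linear":[-0.04,0,0],"grip":0.05},{"delta_rot":[0,0,0],"linear":[-0.04,0,0],"grip":0.05},{"delta_rot":[0,0,0],"linear":[0,0,0],"grip":0.05},{"delta_rot":[0,0,0],"linear":[0,0,0],"grip":0.05},{"delta_rot":[0,0,0],"linear":[0,0,0],"grip":0.05}]'

```text
t: 17.45
tool_pos: [0.5418, 0.1198, 0.2496]
tool_rot: [2.561, 1.811, -0.01]
contact_force: [0.2, -0.2, 0.4]
opening: 0.0499
grip_force: 0.0
```

```bash
python3 - <<'E'
from h import *
im,d,K,W,o=grab("wrist"); save("w9.png",im); P=cloud(d,K,W); z=P[...,2]
n=np.hypot(P[...,0]-.5692,P[...,1]-.1949)<.075
for lo,hi in((.097,.103),(.14,.15),(.118,.125),(.0885,.0915)):
    q=P[n&(z>lo)&(z<hi)]; print(lo,len(q),cv2.minAreaRect((q[:,:2]*1000).astype(np.float32)) if len(q)>20 else "",np.median(q[:,2]) if len(q) else "")
E
```

```text
0.097 10122 ((568.3875732421875, 192.73614501953125), (122.6449966430664, 64.26290893554688), 70.63607788085938) 0.10011262966861675
0.14 1971 ((569.3214111328125, 195.8162078857422), (43.44968032836914, 13.824380874633789), 71.01555633544922) 0.14496833318820365
0.118 490 ((567.5206298828125, 190.4109344482422), (118.77450561523438, 55.84367752075195), 70.7724609375) 0.12117155254920708
0.0885 8110 ((568.0182495117188, 191.66209411621094), (129.1784210205078, 80.0294418334961), 70.65797424316406) 0.08995082661757806
```

View pics/w9.png

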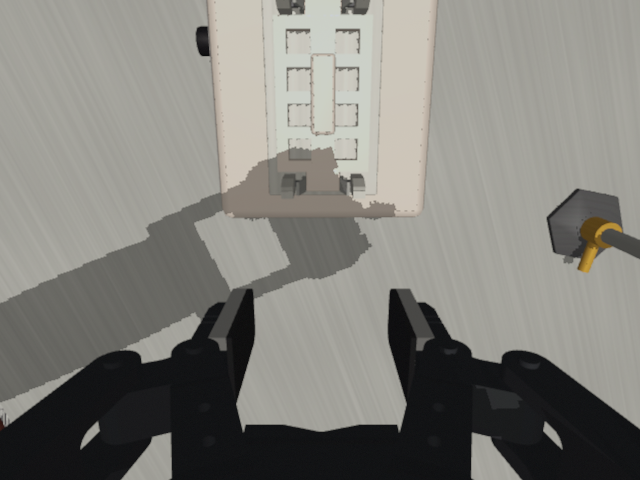

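The plate lies in the carrier with an ear between each post pair: (322,185) near and the top edge far. The fin is at (569.3, 195.8) mm against a seat of (569.2, 194.9), and the plate top is 10.1 mm above the floor. I'm handing the job in.

```bash
python3 -c "
from station import ctrl
print(ctrl.finish_job())"
```

```text
the job is handed in; nothing more can be done
None
```

I slid the plate into the carrier with an ear in each slot, let go and handed the job in at about 17.5 s. By my own measurements it lies flat on the floor, about 1 mm off centre, and the carrier is back up; it was never pressed much past about 13 mm. The judge's verdict was not shown.

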